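# Clamp a soap bar in the hardness tester and hold it at full cam lift

### The arm

A 6-joint arm with a two-finger parallel gripper is mounted at the origin on the work surface. World frame = base frame: x ahead of the robot, y to its left, z up, the work surface at z = 0. Lengths are in mm, angles in degrees, forces in N, time in s.
With the tool pointing down it reaches from about 375 to 925 mm from the base axis. Payload 5.7 kg.
Tool frame: the origin (TCP) lies at the very end of the fingers, on their centre line; the grasp point (between the pads) lies 19 mm behind it; z points along the fingers, x is the direction in which the jaws open and shut, and the axes are right-handed (so a half turn about z gives the same grasp; the last joint's range is limited). The gripper opens to 85 mm and grips with 20 to 120 N. Pads are 22 mm wide; open, the fingers measure 114 mm over their backs; the gripper's body (76 mm by 85 mm) begins 54 mm behind the grasp point. The pads swing forward as they close: fully open they stand 13 mm farther back than shut.
Start: joints at [68.52, 20.558, 86.54, -0, 72.909, -6.595], TCP at [154.126, 579.835, 231.267] pointing down, gripper open.
Joint ranges: [-170.27, 170.27], [-57.76, 135], [12.27, 136.19], [-55.21, 235.2], [11.17, 155.16], [-170.74, 170.74]. Speed limits (degrees/s): [136.94, 136.94, 180, 180, 180, 180].

### API

Orientations are given as a 3x3 rotation matrix whose columns are the frame's x, y, z axes.
In Python, from bench import arm gives the robot as it stands.
- The arm moves only by the tool apply_moves, never from a script. Its argument "motion" is a list of rows, each a list of 5 numbers: the finger opening in mm, from 0 to 85.4, then the shift along the world's x, y, z in mm, then the turn about the world's z in degrees. In form: [[gripper, x, y, z, roll], ...]. A call has 1 to 12 rows; each row shifts and turns the commanded pose from where the row before left it; what a row does not reach is not made up. A row lasts 1/10 s, in which the tool goes at most 50 mm and 8.59 degrees, less where a joint would pass 70% of its speed; a pose out of reach is approached as far as the arm can. A call is refused whole if a number of a shift passes 50 or a number of a turn 8.59, either way. A call with a gripper value outside its range is refused whole. The fingers move at their own pace and stop on an object; "force" is the grip in N (left out, the last holds). Time passes only in rows, so rows that do not move let the fingers close. It gives the time, the measured TCP pose, the force and the opening at its end, in the units of the state.
- arm.state(): the state, without advancing time (a new reading comes with each control period).
- arm.capture(name): name is "scene" or "top" or "wrist"; returns a dict with "color" (480x640x3 uint8, red, green, blue), "fovy" (degrees; the focal length in pixels is half the picture's height over the tangent of half this angle, whatever the lens; pixels are square), "cx", "cy" (the principal point, pixels), "rvec" (rotation vector, rad) and "tvec" (3), from world to camera coordinates, as OpenCV has them. Camera axes: x right, y down, z forward; pixel columns grow to the right and rows downward; lengths in mm; the calibration is good to about 2 mm. A picture is of the moment at which its call begins. There is no depth.
- arm.hand_in(): hands the job in, once; it reports no verdict.
Trained networks look in the newest picture that a camera, given by its name, has taken for a name from the list of things; names that differ only in an ending like _2 or _b are one class to them, and where a whole thing is asked for, a point or a joint stands for the part that bears it (a point fixed in the world has none). Each returns a list of dicts, best first, with "p" (0 to 1); they miss things now and then, are a little off and sometimes report something else, mostly with a low value. They report only what shows in the picture. A call takes as long as a camera call.
- arm.boxes_of(camera, query): "extent" ([centre column, centre row, width, height] as shares, 0 to 1, of the picture: columns of its width, rows of its height, round what is visible of it).
- arm.mark_of(camera, query): "location" ([column, row] as shares, 0 to 1, of the picture: columns of its width, rows of its height: a listed point, or the origin of a listed thing).
The state is a dict: "t": time; "joint_pos": joint angles; "dq": joint speeds; "joint_torque": joint torques, N m; "ee_pos": TCP position; "tcp_rot": TCP orientation; "force": force on the tool from outside, world axes, zero at the start; "wrist_torque": the same for the moment, N m; "opening": finger opening in mm.
Only numpy, scipy, OpenCV 4.12 (cv2) and the standard library are available. Lean on these libraries where they do the work, as an engineer would, in place of code of your own. Each camera call takes 0.05 s, during which the arm holds its last target.

### The job

Make a hardness reading on the soap bar lying in the tester's little vise: turn the vise's small crank clockwise (seen from its handle's end) until the moving jaw has pressed the bar firmly against the fixed jaw, then swing the long cam lever on the other side up to the point of highest lift, where the lever stands straight up and the bar carries the gauge with its weight. The lever springs back if let go, so finish while still holding it there. Keep the robot off the gauge and the bar, and do not disturb the other things on the bench.

Things in the scene. Friction and masses are not known exactly. Their poses are not given: they have to be found in the camera images.
- tester: Grey stand of a dead-weight hardness tester, fixed to the bench; foot 220 x 170 x 16 mm, round column 305 mm high at its +x end, with an arm carrying the gauge. Origin: on the bench, under the middle of the lift table and gauge. Its x axis runs from the table to the column, its y axis from the vise crank to the cam lever, z up. Lever and crank have grips standing out sideways.
- vise_crank (a joint): Turn of vise crank (rad) about tester +y; grows clockwise seen from the crank's outer end and tightens. At 0, 2 pi.. the grip is straight above the screw, at pi/2 on its tester +x side. A turn moves jaw and crank 10 mm to tester +y. The jaw gap is 70 mm at 0: both jaws meet the bar at 12.57; an eighth of a turn more is firm. Starts at 0 to 5, stop at 15. Stays put when let go, easing back a bit.
- crank_grip (a point): Middle of the crank's grip: black sleeve 16 mm thick, 54 mm long, along tester y, spinning freely on its pin, so it can be pinched from above (fingers closing along tester x) and led round without turning the hand, on a 35 mm radius about the screw (axis 122 mm above the bench, table down). The crank arm stands 32 mm from this point on its tester +y side.
- vise_jaw: Moving jaw of the vise, 70 mm wide (x), 18 mm thick, 20 mm high. Origin: foot of its clamping face, which looks to tester +y.
- fixed_jaw: Fixed jaw, same size. Origin: foot of its clamping face, which looks to tester -y, 25 mm from the tester's origin in y.
- soap_bar: Cream soap bar, 80 (x) x 50 (y) x 30 mm, 120 g, lying loose between the jaws on the vise bed, 112 mm above the bench with the table down. Origin: centre of its underside. (An equal spare bar lies elsewhere on the bench.)
- lift_table: Steel table that carries the vise; the cam below lifts it by up to 12 mm. Origin: centre of its underside, 84 mm above the bench when down.
- cam_lever (a joint): Turn of the cam lever (rad) about tester +y. 0: at rest, pointing to tester -x and 10 degrees above level; it rises as the value grows. 1.40: straight up, the table at its highest; beyond it the table sinks again, stop at 1.95. A spring and the table's weight push it back to 0; raising it takes up to about 5 N at the grip.
- lever_arm: The lever outside the stand: straight 12 mm steel rod with the grip standing outwards at its end. Origin on the cam shaft's axis, 43 mm above the bench, in the tester's middle plane.
- lever_grip (a point): Middle of the lever's grip: black barrel 22 mm thick, 56 mm long, along tester y, revolving freely on its pin, so it can be pinched from above (fingers closing along tester x) and led along its arc without turning the hand. 115 mm from the shaft's axis, in an upright plane 126 mm from the tester's origin on the +y side; the lever's rod stands 41 mm from this point on its tester -y side.
- cam_pivot (a point): Point on the cam shaft's axis in the plane of the grip's arc, 43 mm above the bench.
- gauge: Dial gauge with round dial (56 mm) and steel weight on top (highest point 307 mm above the bench), 0.9 kg in all, sliding freely up and down in the arm. Origin: underside of its 20 mm foot, 6 mm above the bar at the start; at full lift the bar carries it 6 mm up off its stop. Leave it alone.
- spare_bar: Bystander: spare soap bar, same size, origin under its centre.
- beaker_a: Bystander: glass beaker 68 mm wide, 92 mm high.
- beaker_b: Bystander: clear beaker 58 mm wide, 78 mm high.
- soap_bottle: Bystander: amber bottle 60 mm wide, about 150 mm high.
- pot: Bystander: white jar 52 mm wide, 52 mm high.
- spoon: Bystander: steel spoon lying on the bench.
- pen: Bystander: blue pen, 135 mm, on a paper form.

How it is judged:
By the outcome, as a careful person would: the job done as asked, in the order asked, and still so for the second after the job is handed in, while the arm keeps its last pose, push and grip.
It also fails if it takes over 67 s, if anything falls off the work surface, if the arm or the gripper's body presses on something with over 40 N, if the wrist force passes 120 N, or if a joint passes its speed limit or range.

## Working session

There is one attempt and no reset: what is moved stays moved. The work goes in short steps, Python scripts to look and compute and a tool call to move; the robot and the scene stay as the last step left them, time stands still between calls to the robot, and variables do not carry over. Pictures are saved under pics/ and viewed, and the job is handed in when it is done.

Besides the shell and the picture viewer there is one more tool, called after "Call:" as name([rows], argument=value, ...), one row to a line, values as JSON. apply_moves: Moves the arm, as the interface text tells. Its arguments: {"type":"object","properties":{"motion":{"type":"array","items":{"type":"array","items":{"type":"number"}}},"force":{"type":"number"}},"required":["motion"]}

```bash
mkdir -p pics; ls; cat > h.py <<'E'
import numpy as np,cv2
from bench import arm
def cap(n,f):
    c=arm.capture(n); cv2.imwrite('pics/'+f,c['color'][:,:,::-1]); return c
def ray(c,u,v):
    H,W=c['color'].shape[:2]; f=H/2/np.tan(np.radians(c['fovy'])/2)
    R=cv2.Rodrigues(np.array(c['rvec'],float))[0]; t=np.array(c['tvec'],float).ravel()
    d=R.T@np.array([(u-c['cx'])/f,(v-c['cy'])/f,1]); o=-R.T@t
    return o,d/np.linalg.norm(d)
def proj(c,p):
    H,W=c['color'].shape[:2]; f=H/2/np.tan(np.radians(c['fovy'])/2)
    R=cv2.Rodrigues(np.array(c['rvec'],float))[0]; t=np.array(c['tvec'],float).ravel()
    q=R@np.array(p,float)+t; return np.array([c['cx']+f*q[0]/q[2],c['cy']+f*q[1]/q[2]])
def atz(c,u,v,z):
    o,d=ray(c,u,v); return o+d*(z-o[2])/d[2]
def tri(rs):
    A=0;b=0
    for o,d in rs:
        P=np.eye(3)-np.outer(d,d); A=A+P; b=b+P@o
    x=np.linalg.solve(A,b); return x,[np.linalg.norm((np.eye(3)-np.outer(d,d))@(x-o)) for o,d in rs]
E
python3 - <<'E'
from h import *
C={}
for n in ['scene','top','wrist']:
    C[n]=cap(n,n+'0.png')
    print(n,ray(C[n],320,240))
for q in ['tester','crank_grip','lever_grip','cam_pivot','vise_jaw','fixed_jaw','soap_bar','lift_table','lever_arm','gauge','spare_bar','beaker_a','soap_bottle','pot']:
  rs={}
  for n in ['scene','top','wrist']:
    m=arm.mark_of(n,q)
    print(q,n,[(round(a['p'],2),round(a['location'][0]*640),round(a['location'][1]*480)) for a in m[:3]])
    if m and m[0]['p']>.4: rs[n]=ray(C[n],m[0]['location'][0]*640,m[0]['location'][1]*480)
  if len(rs)>1:
    print('   ',list(rs),*[np.round(x,1) for x in tri(list(rs.values()))])
print(arm.state())
E
```

```text
pics
scene (array([1347.94346678, -167.83945228,  880.05048058]), array([-0.74029631,  0.14208149, -0.6570953 ]))
top (array([ 335.24280908,   -3.34113311, 1127.25438653]), array([ 0.14504094, -0.02667202, -0.98906609]))
wrist (array([ 71.58949833, 601.28656726, 372.09719963]), array([ 0.32850235, -0.08153747, -0.94097707]))
tester scene [(0.74, 344, 297), (0.46, 149, 349)]
tester top [(0.89, 291, 209)]
tester wrist []
    ['scene', 'top'] [ 5.794e+02  4.270e+01 -5.000e-01] [2.8 2.8]
crank_grip scene [(0.81, 267, 256), (0.57, 154, 296)]
crank_grip top [(0.68, 367, 200)]
crank_grip wrist []
    ['scene', 'top'] [ 570.5 -136.1  164.1] [2.8 2.8]
lever_grip scene [(0.71, 397, 282), (0.66, 390, 247)]
lever_grip top [(0.72, 231, 237), (0.65, 470, 250)]
lever_grip wrist []
    ['scene', 'top'] [510.7 206.6 -53.1] [1.1 1.1]
cam_pivot scene [(0.96, 393, 286)]
cam_pivot top [(0.58, 244, 195)]
cam_pivot wrist []
    ['scene', 'top'] [603.9 158.8  40. ] [3.5 3.5]
vise_jaw scene [(0.79, 327, 263)]
vise_jaw top [(0.73, 310, 204), (0.52, 292, 193)]
vise_jaw wrist [(0.21, 124, 353)]
    ['scene', 't
[... 1472 characters left out ...]
, -1.28221095e-03,
        7.29086929e+01, -6.59420057e+00]), 'dq': array([ 0.07215082, -0.07964187,  0.02456426, -0.00399003, -0.12702527,
       -0.07718671]), 'joint_torque': array([-1.36476319e-03, -5.27573061e+01, -2.79043436e+01, -2.35016832e-04,
        1.58632593e-03,  4.71387409e-05]), 'ee_pos': array([154.10805974, 579.81824604, 231.25349987]), 'tcp_rot': array([[ 2.56855788e-01,  9.66449742e-01, -3.09295302e-05],
       [ 9.66449732e-01, -2.56855790e-01, -1.37027679e-04],
       [-1.40374794e-04,  5.30451643e-06, -9.99999990e-01]]), 'force': array([ 0.86164528, -0.04962239, -0.24750728]), 'wrist_torque': array([ 0.01369385,  0.0544679 , -0.04751863]), 'opening': 85.33266701114165}
```

View pics/scene0.png

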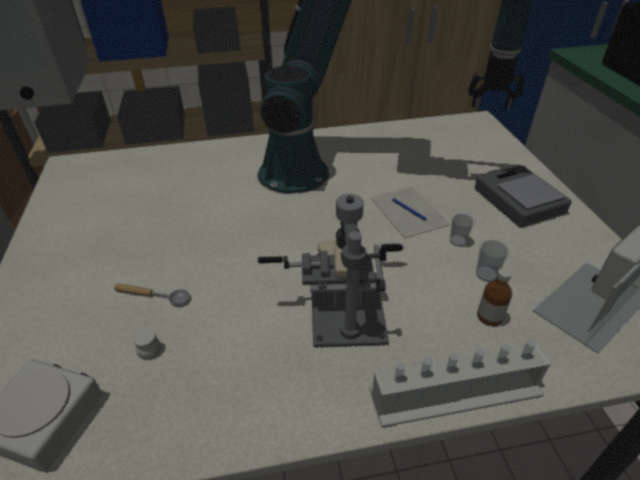

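View pics/top0.png

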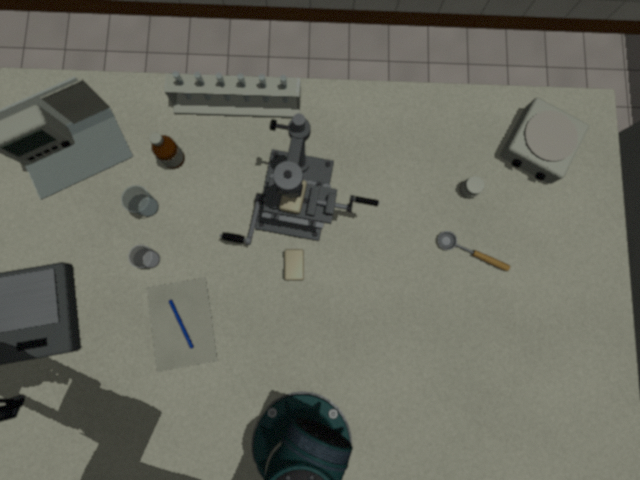

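```bash
python3 - <<'E'
from h import *
a=cv2.imread('pics/top0.png')[90:290,210:400]; cv2.imwrite('pics/topz.png',cv2.convertScaleAbs(cv2.resize(a,None,fx=3,fy=3,interpolation=cv2.INTER_CUBIC),alpha=1.5,beta=20))
a=cv2.imread('pics/scene0.png')[185:355,250:420]; cv2.imwrite('pics/scenez.png',cv2.convertScaleAbs(cv2.resize(a,None,fx=3.5,fy=3.5,interpolation=cv2.INTER_CUBIC),alpha=1.5,beta=20))
C={n:arm.capture(n) for n in ['scene','top']}
from scipy.optimize import least_squares
obs=[('scene',344,297,(0,0,0)),('top',291,209,(0,0,0)),('scene',393,286,(0,126,43)),('top',244,195,(0,126,43)),
('scene',355,264,(0,25,112)),('top',281,196,(0,25,112)),('scene',342,274,(0,0,84)),('top',292,201,(0,0,84)),('scene',349,256,(0,0,148)),('top',290,193,(0,0,148)),
('scene',390,247,(-113.3,126,63)),('top',231,237,(-113.3,126,63))]
def T(p,l):
    c,s=np.cos(p[2]),np.sin(p[2]); return np.array([p[0]+c*l[0]-s*l[1],p[1]+s*l[0]+c*l[1],l[2]])
def f(p): return np.concatenate([proj(C[n],T(p,l))-(u,v) for n,u,v,l in obs])
r=least_squares(f,[580,42,0.],loss='soft_l1',x_scale=[10,10,.1]); print(r.x,np.degrees(r.x[2])); print(np.round(r.fun.reshape(-1,2) if 0 else f(r.x).reshape(-1,2),1))
p=r.x
g,_=tri([ray(C['scene'],267,256),ray(C['top'],367,200)])
c,s=np.cos(p[2]),np.sin(p[2]); d=g[:2]-p[:2]; print('crank local',c*d[0]+s*d[1],-s*d[0]+c*d[1],g[2])
E
```

```text
[ 5.82595801e+02  3.91526919e+01 -1.73522060e-01] -9.94208167106862
[[ 0.4  0.7]
 [ 2.1 -0.6]
 [ 3.9 -1.3]
 [-0.1 -0. ]
 [ 1.4  1.1]
 [ 0.4  0.2]
 [ 3.3 -0.2]
 [ 0.   0. ]
 [-2.9 -2.1]
 [ 1.1  1.6]
 [ 1.2  0.3]
 [ 1.6  0. ]]
crank local 18.77988966848897 -174.97198708063533 163.90586102428267
```

View pics/topz.png

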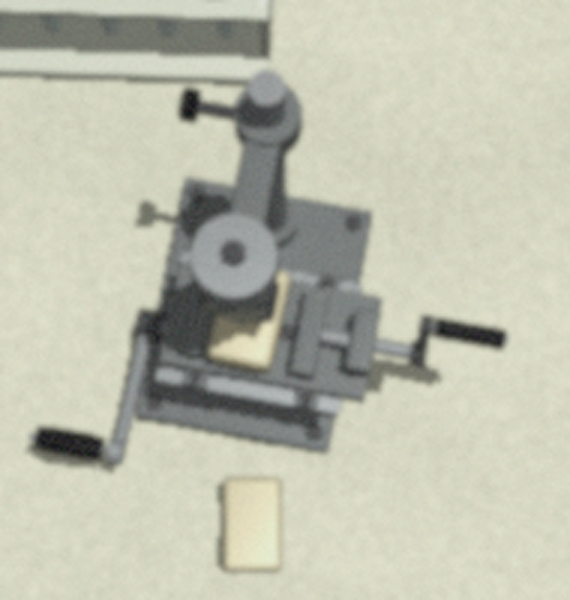

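View pics/scenez.png

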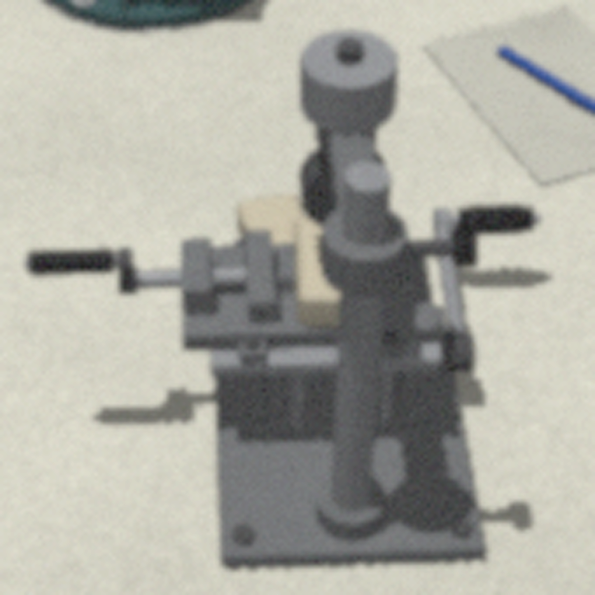

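```bash
cat >> h.py <<'E'
P0=np.array([582.6,39.15,-0.1735])
def T(l,p=P0):
    c,s=np.cos(p[2]),np.sin(p[2]); return np.array([p[0]+c*l[0]-s*l[1],p[1]+s*l[0]+c*l[1],l[2]])
def L(g,p=P0):
    c,s=np.cos(p[2]),np.sin(p[2]); d=np.array(g[:2])-p[:2]; return np.array([c*d[0]+s*d[1],-s*d[0]+c*d[1],g[2]])
E
python3 - <<'E'
from h import *
from scipy.optimize import least_squares
C={n:arm.capture(n) for n in ['scene','top']}
o={'scene':(270,259.9),'top':(366.7,201.3)}
def f(q): 
    g=T((35*np.sin(q[0]),q[1],122+35*np.cos(q[0])))
    return np.concatenate([proj(C[n],g)-o[n] for n in o])
for t0 in (0,1,2,4):
    r=least_squares(f,[t0,-175],x_scale=[1,20]); print(r.x,r.cost,r.fun, T((35*np.sin(r.x[0]),r.x[1],122+35*np.cos(r.x[0]))))
# check frame by pixels: foot corners, jaw, soap
for n in C:
  im=C[n]['color'][:,:,::-1].copy()
  def pt(l,col): 
    u,v=proj(C[n],T(l)); cv2.circle(im,(int(round(u)),int(round(v))),1,col,-1)
  for z in (0,16):
   for y in(-85,85): pt((-110+0,y,z),(0,0,255))
  for y in (98,154): pt((-113.3,y,63),(0,255,0))
  pt((-113.3,85,63),(255,0,255)); pt((0,85,43),(255,0,255)); pt((0,25,132),(255,255,0));pt((35,25,132),(255,255,0));pt((-35,25,132),(255,255,0));pt((0,0,307),(0,255,255))
  a=im[90:290,210:400] if n=='top' else im[185:355,250:420]
  cv2.imwrite(f'pics/{n}chk.png',cv2.convertScaleAbs(cv2.resize(a,None,fx=3,fy=3,interpolation=cv2.INTER_NEAREST),alpha=1.5))
E
```

```text
[   0.55795778 -172.58530071] 0.10733089730233704 [-0.3204215   0.02065572 -0.33396997 -0.00540859] [ 571.05915856 -134.04321562  151.69183498]
[   0.55795778 -172.58530073] 0.10733089730234568 [-0.32042151  0.02065567 -0.33396997 -0.00540855] [ 571.05915847 -134.04321562  151.69183504]
[   0.55795777 -172.58530071] 0.1073308973023439 [-0.3204215   0.02065561 -0.33396998 -0.00540852] [ 571.05915836 -134.04321558  151.69183511]
[   0.55795778 -172.58530073] 0.10733089730233586 [-0.32042151  0.02065567 -0.33396997 -0.00540855] [ 571.05915847 -134.04321562  151.69183504]
```

View pics/topchk.png

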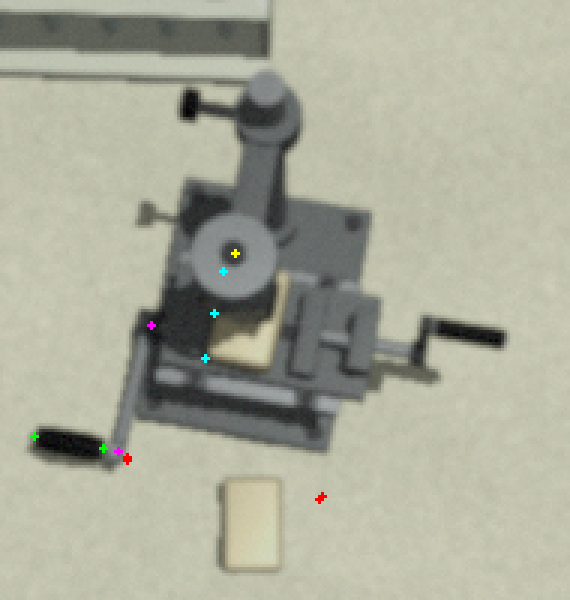

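View pics/scenechk.png

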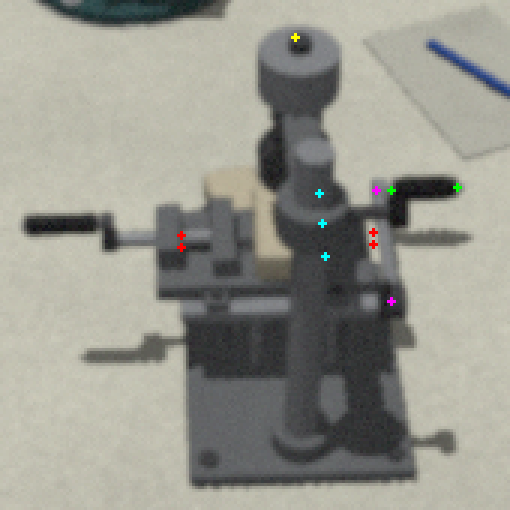

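Call:
apply_moves([
  [85,22,-39,9,-8],
  [85,22,-39,9,-8],
  [85,22,-39,9,-8],
  [85,22,-39,9,-8],
  [85,22,-39,9,-8],
  [85,22,-39,9,-8],
  [85,22,-39,9,-8],
  [85,22,-39,9,-8],
  [85,22,-39,9,-8],
  [85,22,-39,9,-8],
  [85,22,-39,0,-5],
], force=40)

```text
t: 3.55
ee_pos: [397.5, 149.3, 322.8]
tcp_rot: [[0.984, -0.177, 0.003], [-0.177, -0.984, 0.001], [0.003, -0.001, -1.0]]
force: [0.7, 0.1, 0.1]
opening: 84.9
```

Call:
apply_moves([
  [85,0,-49,0,0],
  [85,0,-49,0,0],
  [85,0,-49,0,0],
  [85,0,-49,0,0],
  [85,0,-49,0,0],
  [85,0,-48,0,0],
  [60,43,0,-25,0],
  [60,43,0,-25,0],
  [60,43,0,-25,0],
  [60,44,0,-26,0],
  [60,0,0,0,0],
])

```text
t: 4.65
ee_pos: [571.0, -141.9, 215.7]
tcp_rot: [[0.985, -0.171, -0.004], [-0.171, -0.985, 0.002], [-0.004, -0.002, -1.0]]
force: [-0.7, 0.4, 0.1]
opening: 59.7
```

```bash
python3 - <<'E'
from h import *
for n in ['wrist','scene']:
  c=cap(n,n+'1.png')
  for q in ['crank_grip']:
    m=arm.mark_of(n,q); print([(round(a['p'],2),np.round(atz(c,a['location'][0]*640,a['location'][1]*480,152),1),np.round(np.array(a['location'])*[640,480])) for a in m[:3]])
s=arm.state(); print(s['ee_pos'],s['opening'],s['tcp_rot'])
E
```

```text
[(0.62, array([ 573.6, -140. ,  152. ]), array([321., 254.]))]
[(0.6, array([ 564.8, -138. ,  152. ]), array([268., 258.])), (0.31, array([712.4, 311.6, 152. ]), array([484., 275.]))]
[ 567.47135809 -142.06893794  221.46275671] 60.155354635759196 [[ 9.85180977e-01 -1.71517958e-01 -1.82827965e-04]
 [-1.71517984e-01 -9.85180979e-01 -1.40140939e-04]
 [-1.56081946e-04  1.69422471e-04 -9.99999973e-01]]
```

View pics/wrist1.png

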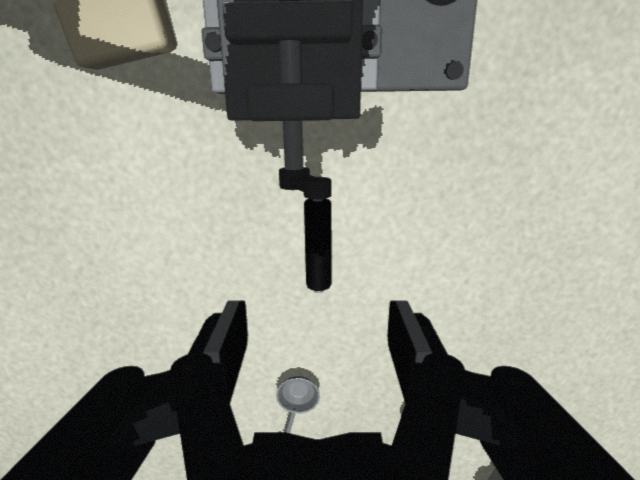

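```bash
python3 - <<'E'
from h import *
c=arm.capture('wrist')
for z in (146,150,154):
    for u,v in ((318,200),(318,245),(318,290),(291,150)): print(z,u,v,np.round(atz(c,u,v,z),1),np.round(L(atz(c,u,v,z)),1), np.round(L(atz(c,u,v,122)),1))
print(L(arm.state()['ee_pos']))
E
```

```text
146 318 200 [ 573.4 -110.4  146. ] [  16.7 -148.9  146. ] [  16.8 -154.7  122. ]
146 318 245 [ 568.5 -138.7  146. ] [  16.8 -177.6  146. ] [  16.9 -186.6  122. ]
146 318 290 [ 563.1 -169.6  146. ] [  16.9 -208.9  146. ] [  17.  -221.4  122. ]
146 291 150 [563.2 -78.8 146. ] [   1.2 -119.6  146. ] [  -0.4 -122.1  122. ]
150 318 200 [ 573.5 -109.4  150. ] [  16.7 -147.9  150. ] [  16.8 -154.7  122. ]
150 318 245 [ 568.7 -137.2  150. ] [  16.8 -176.1  150. ] [  16.9 -186.6  122. ]
150 318 290 [ 563.5 -167.5  150. ] [  16.9 -206.9  150. ] [  17.  -221.4  122. ]
150 291 150 [563.5 -78.5 150. ] [   1.5 -119.2  150. ] [  -0.4 -122.1  122. ]
154 318 200 [ 573.7 -108.5  154. ] [  16.7 -146.9  154. ] [  16.8 -154.7  122. ]
154 318 245 [ 569.  -135.7  154. ] [  16.8 -174.6  154. ] [  16.9 -186.6  122. ]
154 318 290 [ 563.8 -165.5  154. ] [  16.8 -204.8  154. ] [  17.  -221.4  122. ]
154 291 150 [563.9 -78.1 154. ] [   1.8 -118.7  154. ] [  -0.4 -122.1  122. ]
[  16.46029261 -181.22125834  222.05757023]
```

Call:
apply_moves([
  [60,0,-1,-30,0],
  [60,0,-1,-30,0],
  [60,0,0,-25,0],
  [60,0,0,0,0],
  [10,0,0,0,0],
  [10,0,0,0,0],
  [10,0,0,0,0],
  [10,0,0,0,0],
  [10,0,0,0,0],
], force=40)

```text
t: 5.8
ee_pos: [569.6, -145.0, 137.5]
tcp_rot: [[0.985, -0.171, 0.003], [-0.171, -0.985, -0.002], [0.004, 0.001, -1.0]]
force: [0.5, -1.9, 6.8]
opening: 14.7
```

```bash
python3 - <<'E'
from h import *
s=arm.state();print(s['t'],s['ee_pos'],L(s['ee_pos']),s['opening'],s['force'])
cap('wrist','wrist2.png')
# path from theta0 stepping 20deg
c,sn=np.cos(P0[2]),np.sin(P0[2])
def pt(th): return T((35*np.sin(th),10*th/(2*np.pi),35*np.cos(th)))
th=0.51; prev=pt(th); acc=np.zeros(3); k=0
while th<13.9:
    th+=np.radians(20); p=pt(th); d=np.round((p-pt(.51)-acc)*2)/2; acc+=d; k+=1; print(k,round(th,2),d.tolist())
E
```

```text
5.8 [ 569.62071709 -144.98590186  137.46996827] [  19.00311805 -183.61201933  137.46996827] 14.745915473795645 [ 0.49594626 -1.92547602  6.75214598]
1 0.86 [9.5, -1.0, -7.5]
2 1.21 [6.0, -0.5, -10.5]
3 1.56 [2.5, 0.0, -12.0]
4 1.91 [-2.0, 1.0, -12.0]
5 2.26 [-5.5, 1.5, -10.5]
6 2.6 [-9.0, 2.0, -8.0]
7 2.95 [-11.0, 2.5, -4.5]
8 3.3 [-12.0, 3.0, -0.0]
9 3.65 [-11.5, 2.5, 4.0]
10 4.0 [-9.0, 2.0, 7.5]
11 4.35 [-6.0, 1.5, 10.5]
12 4.7 [-2.0, 1.0, 12.0]
13 5.05 [2.0, 0.5, 12.0]
14 5.4 [6.0, -0.5, 10.5]
15 5.75 [9.0, -1.5, 8.0]
16 6.1 [11.5, -1.0, 4.5]
17 6.44 [12.0, -1.5, 0.0]
18 6.79 [11.0, -1.5, -4.0]
19 7.14 [9.5, -1.0, -7.5]
20 7.49 [6.5, -1.0, -10.5]
21 7.84 [2.0, 0.5, -12.0]
22 8.19 [-1.5, 1.0, -12.0]
23 8.54 [-6.0, 1.5, -10.5]
24 8.89 [-9.0, 2.0, -8.0]
25 9.24 [-11.0, 2.5, -4.5]
26 9.59 [-12.0, 2.5, -0.0]
27 9.93 [-11.0, 2.5, 4.0]
28 10.28 [-9.0, 2.5, 7.5]
29 10.63 [-6.5, 1.5, 10.5]
30 10.98 [-2.0, 1.0, 12.0]
31 11.33 [2.0, 0.0, 12.0]
32 11.68 [6.0, -0.5, 10.5]
33 12.03 [9.0, -1.0, 8.0]
34 12.38 [11.5, -1.5, 4.5]
35 12.73 [12.0, -1.5, 0.0]
36 13.08 [11.5, -1.5, -4.0]
37 13.43 [9.5, -1.0, -7.5]
38 13.77 [6.0, -0.5, -10.5]
39 14.12 [2.5, 0.0, -12.0]
```

View pics/wrist2.png

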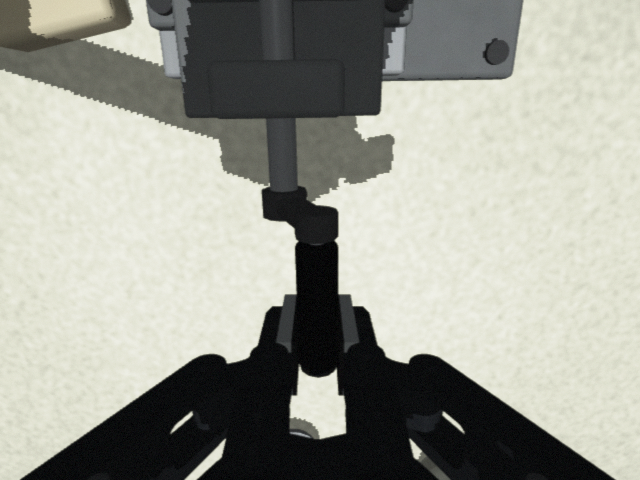

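Call:
apply_moves([
  [10,9.5,-1,-7.5,0],
  [10,6,-0.5,-10.5,0],
  [10,2.5,0,-12,0],
  [10,-2,1,-12,0],
  [10,-5.5,1.5,-10.5,0],
  [10,-9,2,-8,0],
  [10,-11,2.5,-4.5,0],
  [10,-12,3,0,0],
])

```text
t: 6.65
ee_pos: [547.4, -136.1, 71.1]
tcp_rot: [[0.985, -0.172, 0.002], [-0.172, -0.985, -0.001], [0.002, 0.001, -1.0]]
force: [4.8, -1.8, 9.5]
opening: 14.7
```

```bash
python3 - <<'E'
from h import *
cap('wrist','wrist3.png');cap('scene','scene3.png')
s=arm.state();print(s['t'],s['ee_pos'],L(s['ee_pos']),s['opening'],s['force'])
E
```

```text
6.75 [ 546.28094239 -135.92047849   71.93409764] [  -5.55121888 -178.71186405   71.93409764] 14.729748862089581 [-0.39516481 -0.9197818   6.2876025 ]
```

View pics/wrist3.png

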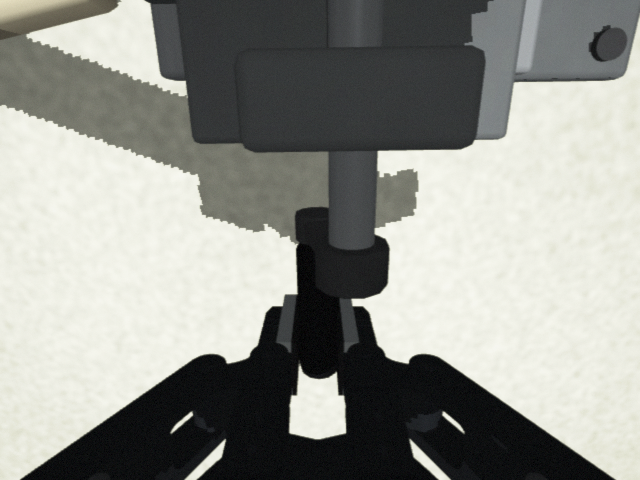

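View pics/scene3.png

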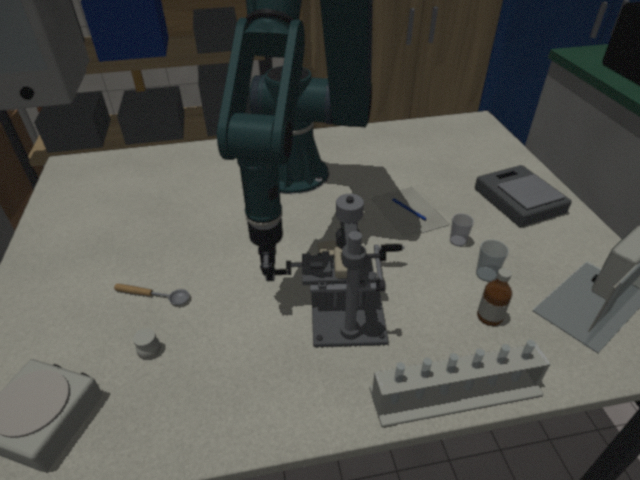

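Call:
apply_moves([
  [10,-11.5,2.5,4,0],
  [10,-9,2,7.5,0],
  [10,-6,1.5,10.5,0],
  [10,-2,1,12,0],
  [10,2,0.5,12,0],
  [10,6,-0.5,10.5,0],
  [10,9,-1.5,8,0],
  [10,11.5,-1,4.5,0],
  [10,12,-1.5,0,0],
  [10,11,-1.5,-4,0],
])

```text
t: 7.75
ee_pos: [569.9, -135.1, 137.6]
tcp_rot: [[0.985, -0.171, 0.001], [-0.171, -0.985, -0.002], [0.001, 0.002, -1.0]]
force: [1.2, -0.3, 10.8]
opening: 14.6
```

```bash
python3 - <<'E'
from h import *
cap('wrist','wrist4.png')
s=arm.state();print(s['t'],s['ee_pos'],L(s['ee_pos']),s['opening'],s['force'])
E
```

```text
7.8 [ 572.12173607 -135.1347749   137.04782189] [  19.76597977 -173.47703831  137.04782189] 14.679360363079137 [ 4.62378182 -3.86775451  6.41318214]
```

View pics/wrist4.png

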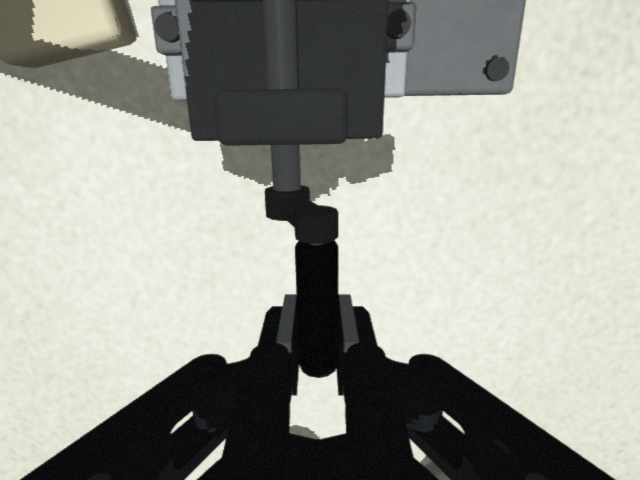

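Call:
apply_moves([
  [10,9.5,-1,-7.5,0],
  [10,6.5,-1,-10.5,0],
  [10,2,0.5,-12,0],
  [10,-1.5,1,-12,0],
  [10,-6,1.5,-10.5,0],
  [10,-9,2,-8,0],
  [10,-11,2.5,-4.5,0],
  [10,-12,2.5,0,0],
  [10,-11,2.5,4,0],
  [10,-9,2.5,7.5,0],
  [10,-6.5,1.5,10.5,0],
  [10,-2,1,12,0],
])

```text
t: 9.0
ee_pos: [523.1, -119.8, 106.9]
tcp_rot: [[0.985, -0.172, 0.009], [-0.172, -0.985, -0.003], [0.009, 0.001, -1.0]]
force: [13.7, -2.6, -3.8]
opening: 14.8
```

Call:
apply_moves([
  [10,2,0,12,0],
  [10,6,-0.5,10.5,0],
  [10,9,-1,8,0],
  [10,11.5,-1.5,4.5,0],
  [10,0,0,0,0],
])

```text
t: 9.5
ee_pos: [548.0, -122.0, 139.7]
tcp_rot: [[0.985, -0.171, -0.001], [-0.171, -0.985, -0.001], [-0.0, 0.001, -1.0]]
force: [2.2, -3.0, -3.9]
opening: 14.5
```

```bash
python3 - <<'E'
from h import *
cap('wrist','wrist5.png')
s=arm.state();print(s['t'],s['ee_pos'],L(s['ee_pos']),s['opening'],s['force'])
E
```

```text
9.55 [ 547.70210417 -121.91762117  139.62568777] [  -6.56871877 -164.67390096  139.62568777] 14.507496389510237 [ 2.54402179 -3.76498177 -4.29120069]
```

View pics/wrist5.png

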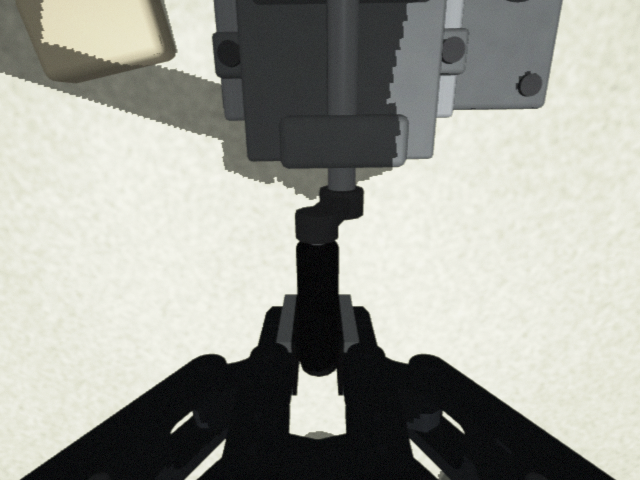

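Call:
apply_moves([
  [10,6,-0.5,0.5,0],
  [10,6,-1,-0.5,0],
  [10,6,-1,-1.5,0],
  [10,5.5,-0.5,-2.5,0],
  [10,5,-0.5,-3.5,0],
  [10,4.5,-0.5,-4,0],
  [10,3.5,-0.5,-5,0],
  [10,2.5,0,-5.5,0],
  [10,0,0,0,0],
  [10,0,0,0,0],
])

```text
t: 10.55
ee_pos: [588.8, -128.1, 121.4]
tcp_rot: [[0.985, -0.171, 0.005], [-0.171, -0.985, -0.004], [0.005, 0.003, -1.0]]
force: [-1.1, -6.3, 19.4]
opening: 14.2
```

```bash
python3 - <<'E'
from h import *
cap('wrist','wrist6.png');cap('scene','scene6.png');cap('top','top6.png')
s=arm.state();l=L(s['ee_pos']);print(s['t'],s['ee_pos'],l,s['opening'],s['force'],np.arctan2(l[0],l[2]+18-122)+4*np.pi)
E
```

```text
10.7 [ 588.78653436 -128.10216834  121.52179695] [  34.9665378  -163.67315679  121.52179695] 14.746685339806406 [-2.10181101 -5.88334435 19.17777711] 13.672638236760498
```

View pics/wrist6.png

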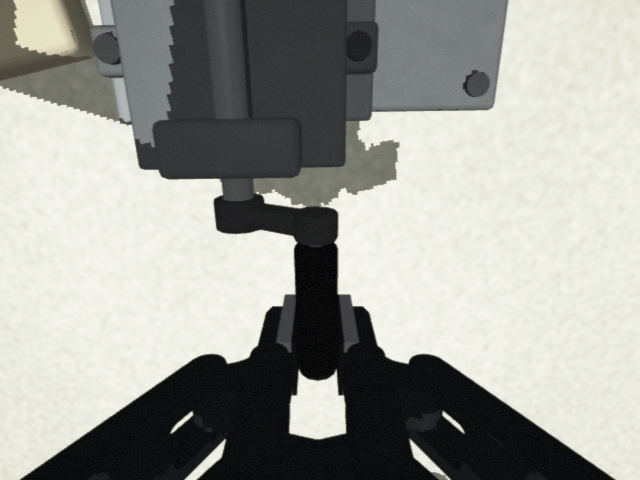

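Call:
apply_moves([
  [10,0.5,0,-4,0],
  [10,0.5,0,-4,0],
  [10,0,0,0,0],
  [10,0,0,0,0],
])

```text
t: 11.1
ee_pos: [591.7, -128.4, 114.7]
tcp_rot: [[0.985, -0.172, 0.009], [-0.172, -0.985, -0.004], [0.01, 0.003, -1.0]]
force: [0.1, -5.9, 23.6]
opening: 14.3
```

```bash
python3 - <<'E'
from h import *
s=arm.state();l=L(s['ee_pos']);print(s['t'],l,s['opening'],s['force'],np.arctan2(l[0]-2,l[2]+16.8-122)+4*np.pi)
E
```

```text
11.1 [  37.92065619 -163.48811241  114.66555533] 14.316390272915687 [ 0.07152983 -5.90545315 23.60844813] 13.879511267229377
```

View pics/scene6.png

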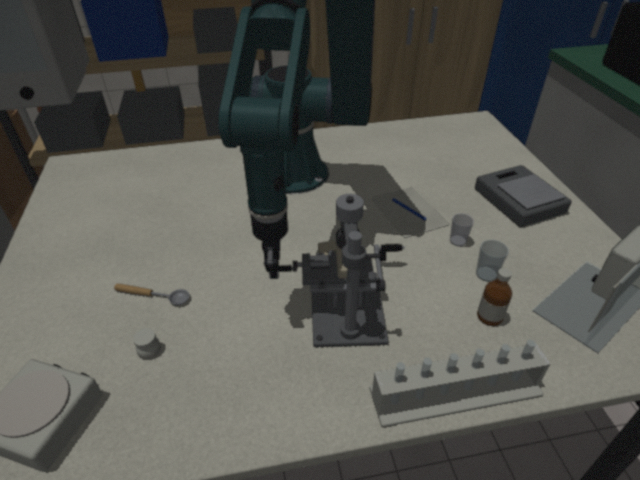

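Call:
apply_moves([
  [50,0,0,0,0],
  [50,0,0,0,0],
  [50,0,0,0,0],
  [50,0,-1,30,0],
  [50,0,-2,40,0],
  [50,0,-2,40,0],
  [50,0,0,20,0],
  [50,0,0,0,0],
])

```text
t: 11.9
ee_pos: [590.2, -131.4, 243.7]
tcp_rot: [[0.985, -0.172, 0.007], [-0.172, -0.985, -0.002], [0.007, 0.0, -1.0]]
force: [0.8, 0.8, 0.1]
opening: 49.6
```

```bash
python3 - <<'E'
from h import *
c=cap('wrist','wrist7.png');s=arm.state();print(s['ee_pos'],L(s['ee_pos']),s['opening'],s['force'])
for u,v in ((320,240),): print(L(atz(c,u,v,130)))
np.save('c7.npy',dict(c,color=c['color']),allow_pickle=True)
E
```

```text
[ 588.86557277 -130.99923877  241.33375299] [  35.54451331 -166.51308787  241.33375299] 50.386024316501185 [ 0.18119221  1.1932645  -1.1167502 ]
[  39.71694558 -173.60401332  130.        ]
```

View pics/wrist7.png

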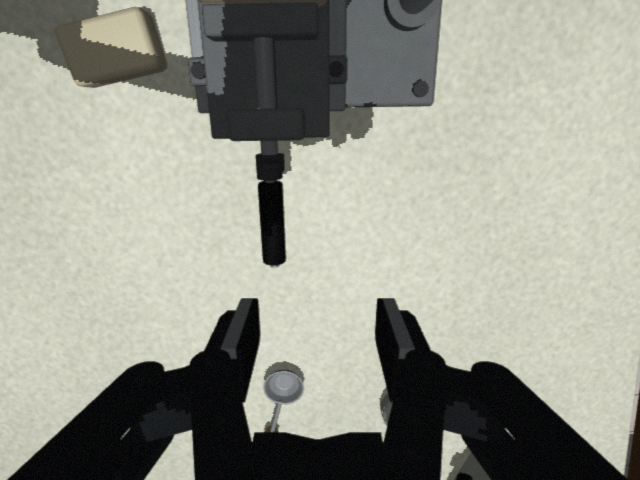

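```bash
python3 - <<'E'
from h import *
c=np.load('c7.npy',allow_pickle=True).item()
for z in (87,122,157):
  print(z,[np.round(L(atz(c,u,v,z)),1) for u,v in ((270,183),(273,263),(267,150))])
cap('scene','s8.png')
a=cv2.imread('pics/s8.png')[185:355,230:400]; cv2.imwrite('pics/s8z.png',cv2.convertScaleAbs(cv2.resize(a,None,fx=3.5,fy=3.5,interpolation=cv2.INTER_CUBIC),alpha=1.5,beta=20))
E
```

```text
87 [array([  -0.2, -140. ,   87. ]), array([  -0.4, -210.3,   87. ]), array([  -1.5, -113.8,   87. ])]
122 [array([   4. , -133.2,  122. ]), array([   3.8, -195.2,  122. ]), array([   2.8, -110.1,  122. ])]
157 [array([   8.2, -126.3,  157. ]), array([   8. , -180.1,  157. ]), array([   7.2, -106.3,  157. ])]
```

View pics/s8z.png

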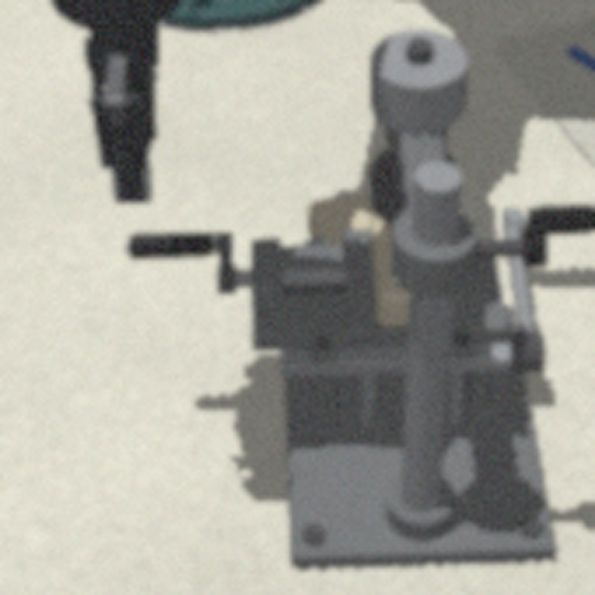

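Call:
apply_moves([
  [50,-13,5,0,0],
  [50,-13,6,-10,0],
  [50,0,0,-45,0],
  [50,0,0,-45,0],
  [50,0,0,0,0],
  [10,0,0,0,0],
  [10,0,0,0,0],
  [10,0,0,0,0],
  [10,0,0,0,0],
  [10,0,0,0,0],
])

```text
t: 13.0
ee_pos: [563.4, -120.7, 141.4]
tcp_rot: [[0.985, -0.172, 0.003], [-0.172, -0.985, -0.001], [0.003, 0.001, -1.0]]
force: [-1.2, -1.1, 4.6]
opening: 15.0
```

```bash
python3 - <<'E'
from h import *
c=cap('wrist','wrist9.png');s=arm.state();print(s['ee_pos'],L(s['ee_pos']),s['opening'],s['force'])
def pt(th): return T((35*np.sin(th),10*th/(2*np.pi),35*np.cos(th)))
th=.2; acc=np.zeros(3)
for k in range(9):
    th+=np.radians(10); p=pt(th); d=np.round((p-pt(.2)-acc)*2)/2; acc+=d; print(k,round(th,2),d.tolist())
E
```

```text
[ 563.3105918  -120.69003865  141.29100444] [   8.59351366 -160.77024211  141.29100444] 14.667112772004419 [ 0.58978485 -0.72818652  4.96738856]
0 0.37 [6.0, -0.5, -1.5]
1 0.55 [5.0, -1.0, -3.0]
2 0.72 [5.0, -0.5, -3.5]
3 0.9 [4.5, -0.5, -4.5]
4 1.07 [3.0, -0.0, -5.0]
5 1.25 [2.5, -0.5, -5.5]
6 1.42 [1.5, 0.0, -6.0]
7 1.6 [0.5, 0.5, -6.0]
8 1.77 [-0.5, 0.0, -6.5]
```

View pics/wrist9.png

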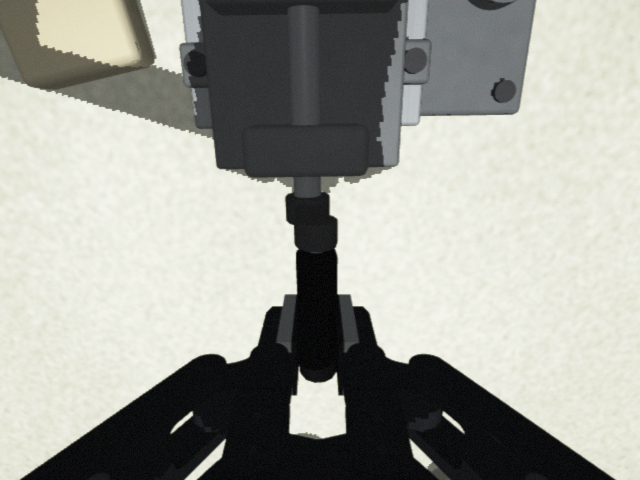

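Call:
apply_moves([
  [10,6,-0.5,-1.5,0],
  [10,5,-1,-3,0],
  [10,5,-0.5,-3.5,0],
  [10,4.5,-0.5,-4.5,0],
  [10,3,0,-5,0],
  [10,2.5,-0.5,-5.5,0],
  [10,1.5,0,-6,0],
  [10,0.5,0,-3,0],
  [10,0,0,0,0],
  [10,0,0,0,0],
])

```text
t: 14.05
ee_pos: [593.6, -125.0, 112.1]
tcp_rot: [[0.985, -0.172, 0.008], [-0.171, -0.985, -0.004], [0.008, 0.002, -1.0]]
force: [-2.9, -2.6, 23.3]
opening: 14.5
```

```bash
python3 - <<'E'
from h import *
c=cap('wrist','wrist10.png');s=arm.state();l=L(s['ee_pos']);print(s['t'],l,s['opening'],s['force'],np.arctan2(l[0]-2,l[2]+16-122)+4*np.pi)
E
```

```text
14.1 [  39.15817806 -159.77779368  112.04391754] 14.373067591598748 [-2.4135022  -1.59175417 23.20196483] 13.975925231659456
```

Now open in place and watch without lifting.

Call:
apply_moves([
  [60,0,0,0,0],
  [60,0,0,0,0],
])

```text
t: 14.3
ee_pos: [586.7, -122.8, 107.5]
tcp_rot: [[0.985, -0.171, -0.006], [-0.171, -0.985, 0.001], [-0.006, 0.0, -1.0]]
force: [-4.4, -1.5, 2.3]
opening: 42.6
```

```bash
python3 - <<'E'
from h import *
c=cap('wrist','wrist11.png');s=arm.state();l=L(s['ee_pos']);print(s['t'],l,s['opening'],s['force'])
a=cv2.hconcat([cv2.imread('pics/wrist10.png')[150:400,150:500],cv2.imread('pics/wrist11.png')[150:400,150:500]]);cv2.imwrite('pics/cmp.png',a)
E
```

```text
14.35 [  32.95902296 -158.71561009  107.5082037 ] 50.08499149872709 [-2.82784514 -0.69425507  1.5661888 ]
```

View pics/cmp.png

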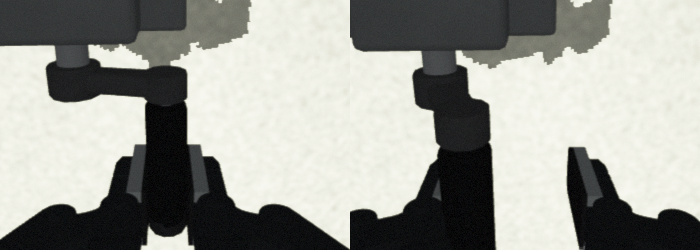

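Call:
apply_moves([
  [60,0,0,0,0],
  [60,-4,1,0,0],
])

```text
t: 14.55
ee_pos: [586.9, -122.3, 108.0]
tcp_rot: [[0.985, -0.172, 0.001], [-0.172, -0.985, -0.0], [0.001, 0.0, -1.0]]
force: [-0.8, 0.5, -0.6]
opening: 60.1
```

```bash
python3 - <<'E'
from h import *
c=cap('wrist','wrist12.png');s=arm.state();l=L(s['ee_pos']);print(s['t'],l,s['opening'],s['force'])
for z in (122,140,157):
  print(z,[np.round(L(atz(c,u,v,z)),1) for u,v in ((270,183),(273,263),(267,150))])
E
```

```text
14.6 [  31.15408308 -158.07318687  107.88156102] 59.981722417696844 [-1.37184971 -0.241445    0.18551395]
122 [array([ 15.5, -98.4, 122. ]), array([  15.4, -128.5,  122. ]), array([ 14.9, -87.2, 122. ])]
140 [array([ 17.7, -94.9, 140. ]), array([  17.7, -120.7,  140. ]), array([ 17.3, -85.3, 140. ])]
157 [array([ 19.9, -91.6, 157. ]), array([  19.8, -113.4,  157. ]), array([ 19.5, -83.5, 157. ])]
```

View pics/wrist12.png

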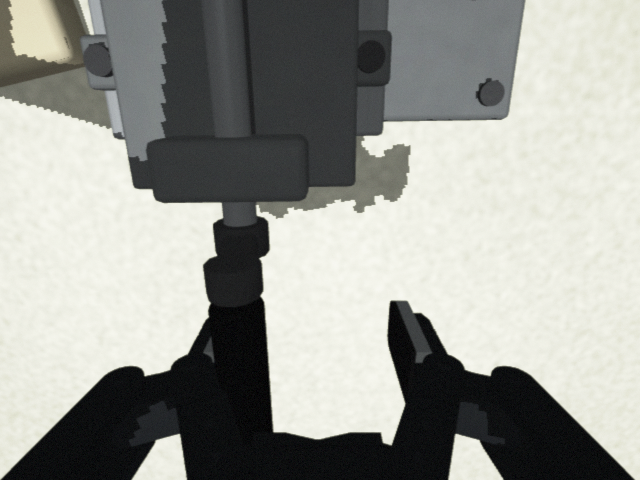

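Call:
apply_moves([
  [60,-8,1,0,0],
  [60,-8,1,0,0],
  [60,-8,1.5,0,0],
  [60,0,0,16,0],
  [60,0,0,16,0],
  [60,0,0,0,0],
  [10,0,0,0,0],
  [10,0,0,0,0],
  [10,0,0,0,0],
  [10,0,0,0,0],
  [10,0,0,0,0],
])

```text
t: 15.7
ee_pos: [561.7, -118.5, 139.2]
tcp_rot: [[0.985, -0.172, -0.001], [-0.172, -0.985, 0.0], [-0.001, -0.0, -1.0]]
force: [-0.9, 0.2, -1.1]
opening: 14.8
```

```bash
python3 - <<'E'
from h import *
c=cap('wrist','wrist13.png');s=arm.state();l=L(s['ee_pos']);print(s['t'],l,s['opening'],s['force'])
E
```

```text
15.75 [   6.60803399 -158.88829641  139.26358208] 14.447874032515726 [-0.58702655  0.02140261 -1.55523352]
```

View pics/wrist13.png

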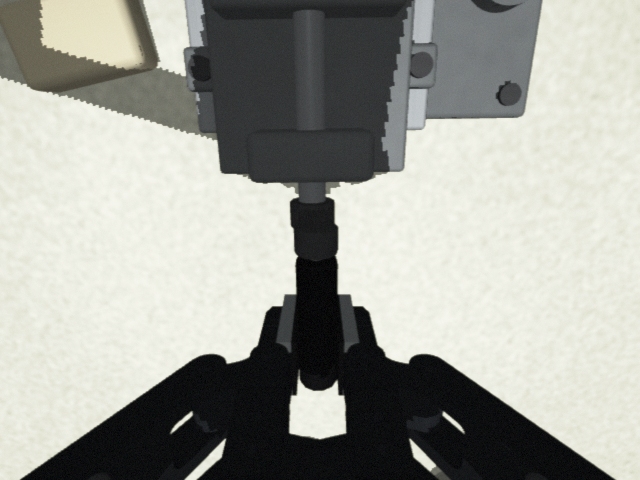

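Call:
apply_moves([
  [10,6,-0.5,-1.5,0],
  [10,5,-1,-3,0],
  [10,5,-0.5,-3.5,0],
  [10,4.5,-0.5,-4.5,0],
  [10,0,0,0,0],
  [10,0,0,0,0],
])

```text
t: 16.35
ee_pos: [583.3, -121.9, 128.7]
tcp_rot: [[0.985, -0.171, 0.001], [-0.171, -0.985, -0.001], [0.001, 0.001, -1.0]]
force: [-5.0, -1.7, 12.8]
opening: 14.9
```

Call:
apply_moves([
  [10,3,0,-5,0],
  [10,2.5,-0.5,-5.5,0],
  [10,1.5,0,-6,0],
  [10,0.5,0,-6,0],
  [10,-0.5,0,-6,0],
  [10,0,0,0,0],
  [10,0,0,0,0],
])

```text
t: 17.05
ee_pos: [594.7, -123.3, 103.4]
tcp_rot: [[0.985, -0.172, 0.01], [-0.172, -0.985, -0.003], [0.01, 0.001, -1.0]]
force: [-2.0, -0.9, 26.0]
opening: 14.7
```

```bash
python3 - <<'E'
from h import *
c=cap('wrist','wrist14.png');s=arm.state();l=L(s['ee_pos']);print(s['t'],l,s['opening'],s['force'],np.arctan2(l[0]-2,l[2]+16-122)+4*np.pi)
E
```

```text
17.1 [  39.97027023 -157.9296892   103.45636701] 14.406594019922487 [-1.59284512  0.09774035 24.99518122] 14.20405712100112
```

View pics/wrist14.png

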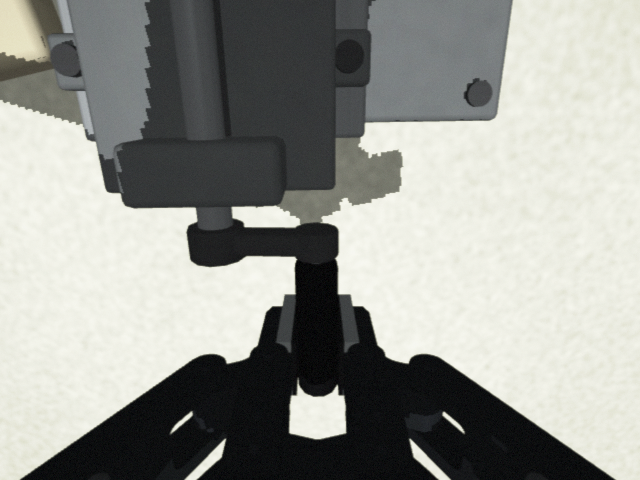

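Call:
apply_moves([
  [10,0.5,0,6,0],
  [10,-0.5,0,6,0],
  [10,-1.5,0,6,0],
  [10,-2.5,0.5,5.5,0],
  [10,-3,0,5,0],
  [10,0,0,0,0],
  [10,0,0,0,0],
])

```text
t: 17.8
ee_pos: [582.5, -121.9, 129.2]
tcp_rot: [[0.985, -0.171, -0.0], [-0.171, -0.985, -0.001], [0.0, 0.001, -1.0]]
force: [-6.9, -0.7, 15.5]
opening: 14.5
```

Call:
apply_moves([
  [10,-4.5,0.5,4.5,0],
  [10,0,0,0,0],
  [10,0,0,0,0],
])

```text
t: 18.1
ee_pos: [577.7, -121.1, 133.0]
tcp_rot: [[0.985, -0.171, -0.001], [-0.171, -0.985, -0.001], [-0.001, 0.001, -1.0]]
force: [-7.6, -0.4, 12.9]
opening: 14.5
```

```bash
python3 - <<'E'
from h import *
c=cap('wrist','wrist15.png');cap('scene','s15.png');s=arm.state();l=L(s['ee_pos']);print(s['t'],l,s['opening'],s['force'],s['wrist_torque'])
a=cv2.imread('pics/s15.png')[185:355,230:400]; cv2.imwrite('pics/s15z.png',cv2.convertScaleAbs(cv2.resize(a,None,fx=3.5,fy=3.5,interpolation=cv2.INTER_CUBIC),alpha=1.8,beta=30))
E
```

```text
18.2 [  22.81464393 -158.74102606  133.03449212] 14.61354484014976 [-7.01296913 -1.65034624 12.34030528] [-0.11736941  0.99257335  0.22139868]
```

View pics/wrist15.png

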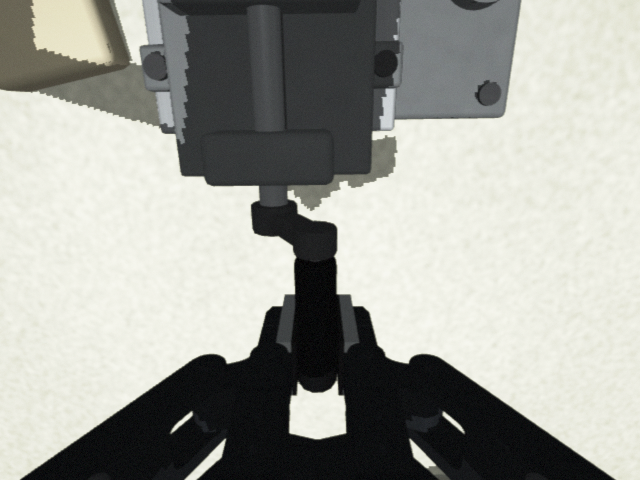

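View pics/s15z.png

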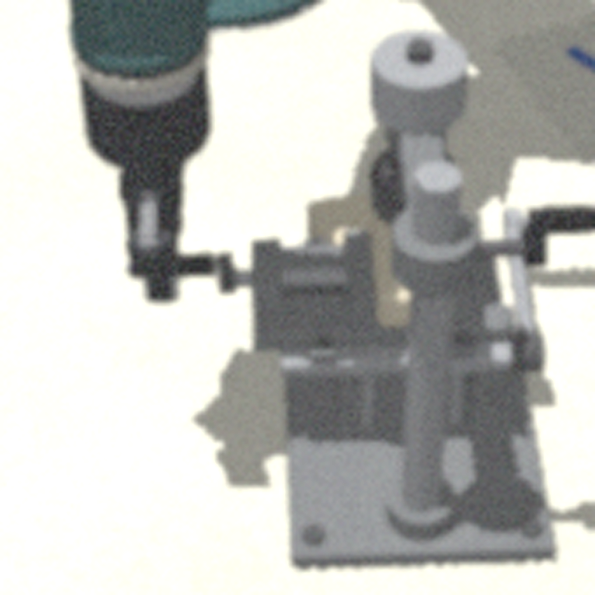

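Call:
apply_moves([
  [10,-5,0.5,3.5,0],
  [10,0,0,0,0],
  [10,0,0,0,0],
])

```text
t: 18.5
ee_pos: [572.4, -120.3, 136.0]
tcp_rot: [[0.985, -0.171, -0.002], [-0.171, -0.985, -0.0], [-0.002, 0.001, -1.0]]
force: [-5.6, -0.5, 8.6]
opening: 14.5
```

Call:
apply_moves([
  [10,-5,1,3,0],
  [10,0,0,0,0],
  [10,0,0,0,0],
])

```text
t: 18.8
ee_pos: [567.0, -119.4, 138.1]
tcp_rot: [[0.985, -0.171, -0.002], [-0.171, -0.985, -0.0], [-0.002, 0.001, -1.0]]
force: [-6.4, -2.0, 3.3]
opening: 14.9
```

Call:
apply_moves([
  [10,-1.5,0.5,0.5,0],
  [10,0,0,0,0],
  [10,0,0,0,0],
])

```text
t: 19.1
ee_pos: [566.6, -119.1, 138.6]
tcp_rot: [[0.985, -0.172, -0.001], [-0.172, -0.985, -0.001], [-0.0, 0.001, -1.0]]
force: [-4.4, -4.2, -1.4]
opening: 14.8
```

```bash
python3 - <<'E'
from h import *
c=cap('wrist','wrist16.png');s=arm.state();l=L(s['ee_pos']);print(s['t'],l,s['opening'],s['force'],s['wrist_torque'])
E
```

```text
19.15 [  11.51219472 -158.61853227  138.60472937] 14.757621453807275 [-3.19771757 -3.85139787 -0.6669778 ] [-0.62758362  0.56103695  0.12177327]
```

Call:
apply_moves([
  [60,0,0,0,0],
  [60,0,0,0,0],
  [60,0,0,0,0],
  [60,0,0,0,0],
])

```text
t: 19.55
ee_pos: [567.2, -118.5, 139.0]
tcp_rot: [[0.985, -0.172, 0.001], [-0.172, -0.985, 0.0], [0.001, -0.0, -1.0]]
force: [0.1, -0.0, -0.1]
opening: 59.7
```

```bash
python3 - <<'E'
from h import *
c=cap('wrist','wrist17.png');s=arm.state();l=L(s['ee_pos']);print(s['t'],l,s['opening'],s['force'],s['wrist_torque'])
a=cv2.hconcat([cv2.imread('pics/wrist16.png')[150:400,150:500],cv2.imread('pics/wrist17.png')[150:400,150:500]]);cv2.imwrite('pics/cmp2.png',a)
E
```

```text
19.6 [  11.88577842 -157.96622291  138.93681862] 59.941572729107236 [ 0.57142257 -0.40151315 -0.41763001] [-0.03466117 -0.0461108   0.0222573 ]
```

View pics/cmp2.png

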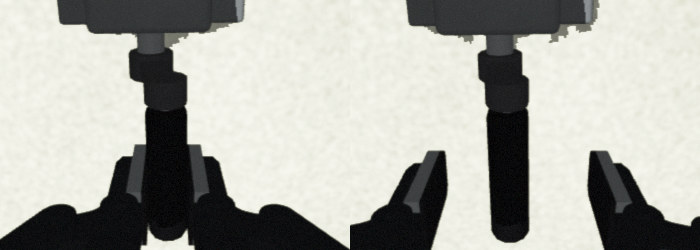

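```bash
python3 - <<'E'
from h import *
print(T((-113.3,126,63)),T((-113.3,131,63)))
def pt(q): a=q+np.radians(10); return T((-115*np.cos(a),126,43+115*np.sin(a)))
acc=np.zeros(3); n=20
for k in range(1,n+1):
    d=np.round((pt(1.40*k/n)-pt(0)-acc)*2)/2; acc+=d; print(k,d.tolist())
print(pt(1.4))
E
```

```text
[492.7525064  182.81738633  63.        ] [493.61566066 187.74231929  63.        ]
1 [1.5, -0.5, 8.0]
2 [2.5, -0.0, 7.5]
3 [2.5, -0.5, 7.5]
4 [3.5, -0.5, 7.5]
5 [3.5, -1.0, 7.0]
6 [4.0, -0.5, 7.0]
7 [5.0, -1.0, 6.5]
8 [5.0, -1.0, 6.0]
9 [5.5, -1.0, 6.0]
10 [6.0, -1.0, 5.5]
11 [6.0, -1.0, 4.5]
12 [6.5, -1.0, 4.5]
13 [7.0, -1.5, 4.0]
14 [7.5, -1.0, 3.5]
15 [7.0, -1.5, 3.0]
16 [7.5, -1.0, 2.5]
17 [8.0, -1.5, 2.0]
18 [7.5, -1.5, 1.5]
19 [8.0, -1.0, 1.0]
20 [8.0, -1.5, 0.0]
[604.77474385 163.18412992 157.99919718]
```

Call:
apply_moves([
  [60,0,0,40,0],
  [60,0,-2,40,0],
  [60,0,0,40,0],
  [60,-42,5,20,0],
  [60,-42,10,15,0],
  [60,-42,20,15,0],
  [60,-35,30,0,0],
  [60,-5,48,0,0],
  [60,0,49,0,0],
  [60,0,49,0,0],
  [60,0,49,0,0],
])

```text
t: 20.7
ee_pos: [400.3, 141.2, 309.4]
tcp_rot: [[0.985, -0.172, 0.002], [-0.172, -0.985, 0.0], [0.002, -0.001, -1.0]]
force: [0.8, -0.4, 0.2]
opening: 59.6
```

Call:
apply_moves([
  [60,23,11,-40,0],
  [60,23,11,-40,0],
  [60,23,11,-40,0],
  [60,24,11,-40,0],
  [60,0,0,0,0],
  [60,0,0,0,0],
])

```text
t: 21.3
ee_pos: [492.9, 183.3, 147.7]
tcp_rot: [[0.985, -0.171, -0.003], [-0.171, -0.985, -0.001], [-0.003, 0.001, -1.0]]
force: [-0.4, 0.1, 0.5]
opening: 59.9
```

```bash
python3 - <<'E'
from h import *
c=cap('wrist','wrist18.png');s=arm.state();l=L(s['ee_pos']);print(s['t'],s['ee_pos'],l,s['opening'],s['force'])
for u,v in ((320,200),(320,240),(300,240)): print(u,v,L(atz(c,u,v,63)))
m=arm.mark_of('wrist','lever_grip');print([(a['p'],L(atz(c,a['location'][0]*640,a['location'][1]*480,63)),np.array(a['location'])*[640,480]) for a in m[:2]])
E
```

```text
21.35 [493.31485992 183.28092605 149.1758803 ] [-112.82611058  126.55365998  149.1758803 ] 60.03045504916526 [-0.77975253  0.49880516  0.77017884]
320 200 [-111.88648986  156.46031485   63.        ]
320 240 [-111.7801306   129.93753387   63.        ]
300 240 [-124.72973155  129.90925931   63.        ]
[(0.58, array([-112.89189421,  127.11649285,   63.        ]), array([318.272, 244.08 ]))]
```

View pics/wrist18.png

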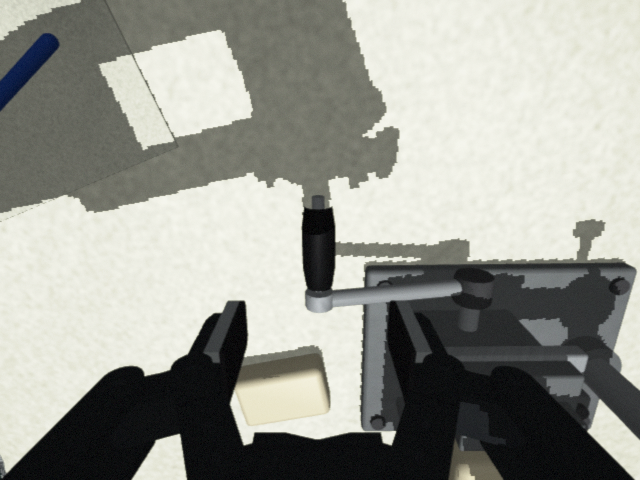

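Call:
apply_moves([
  [60,0.5,4,-40,0],
  [60,0,0,-40,0],
  [60,0,0,-22,0],
  [60,0,0,0,0],
  [15,0,0,0,0],
  [15,0,0,0,0],
  [15,0,0,0,0],
  [15,0,0,0,0],
  [15,0,0,0,0],
], force=60)

```text
t: 22.3
ee_pos: [494.0, 187.9, 47.8]
tcp_rot: [[0.985, -0.172, 0.0], [-0.172, -0.985, 0.001], [0.0, -0.001, -1.0]]
force: [-3.4, 4.5, 6.2]
opening: 19.9
```

```bash
python3 - <<'E'
from h import *
c=cap('wrist','wrist19.png');s=arm.state();l=L(s['ee_pos']);print(s['t'],s['ee_pos'],l,s['opening'],s['force'])
E
```

```text
22.35 [494.01491853 187.89650052  47.78102406] [-112.93335279  131.22079067   47.78102406] 19.742589685434194 [-3.97828762  4.04241626  6.14477088]
```

View pics/wrist19.png

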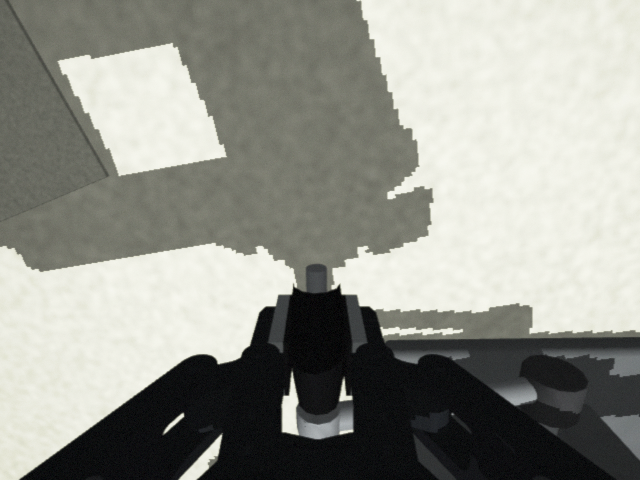

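Call:
apply_moves([
  [15,1.5,-0.5,8,0],
  [15,2.5,0,7.5,0],
  [15,2.5,-0.5,7.5,0],
  [15,3.5,-0.5,7.5,0],
  [15,3.5,-1,7,0],
  [15,4,-0.5,7,0],
  [15,5,-1,6.5,0],
  [15,5,-1,6,0],
  [15,5.5,-1,6,0],
  [15,6,-1,5.5,0],
])

```text
t: 23.35
ee_pos: [530.8, 181.9, 115.5]
tcp_rot: [[0.985, -0.172, -0.004], [-0.172, -0.985, 0.003], [-0.005, -0.002, -1.0]]
force: [-7.2, 7.8, 2.4]
opening: 19.7
```

```bash
python3 - <<'E'
from h import *
c=cap('wrist','wrist20.png');s=arm.state();l=L(s['ee_pos']);print(s['t'],s['ee_pos'],l,s['opening'],s['force'])
E
```

```text
23.4 [532.21245036 181.79984655 116.56664494] [-74.25682547 131.80974072 116.56664494] 20.097638198978746 [-9.58790626  7.16748906  7.90074112]
```

View pics/wrist20.png

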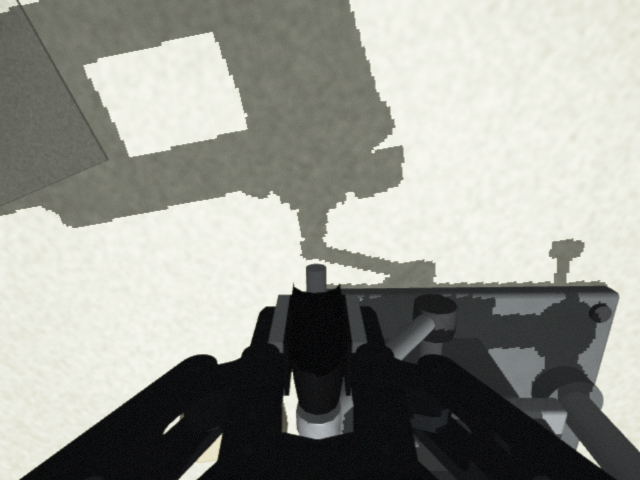

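Call:
apply_moves([
  [15,6,-1,4.5,0],
  [15,6.5,-1,4.5,0],
  [15,7,-1.5,4,0],
  [15,7.5,-1,3.5,0],
  [15,7,-1.5,3,0],
  [15,7.5,-1,2.5,0],
  [15,8,-1.5,2,0],
  [15,7.5,-1.5,1.5,0],
  [15,0,0,0,0],
  [15,0,0,0,0],
])

```text
t: 24.4
ee_pos: [592.2, 172.2, 143.4]
tcp_rot: [[0.985, -0.172, 0.005], [-0.172, -0.985, 0.003], [0.004, -0.004, -1.0]]
force: [-2.4, 7.0, 11.0]
opening: 19.8
```

```bash
python3 - <<'E'
from h import *
c=cap('wrist','wrist21.png');s=arm.state();l=L(s['ee_pos']);print(s['t'],s['ee_pos'],l,s['opening'],s['force'],np.degrees(np.arctan2(l[0],l[2]+15.2-43)))
E
```

```text
24.45 [592.04737638 172.25337472 143.43207313] [-13.67220997 132.73594825 143.43207313] 19.902666216688225 [-3.61670661  5.5730398  10.87864407] -6.7432819836815066
```

View pics/wrist21.png

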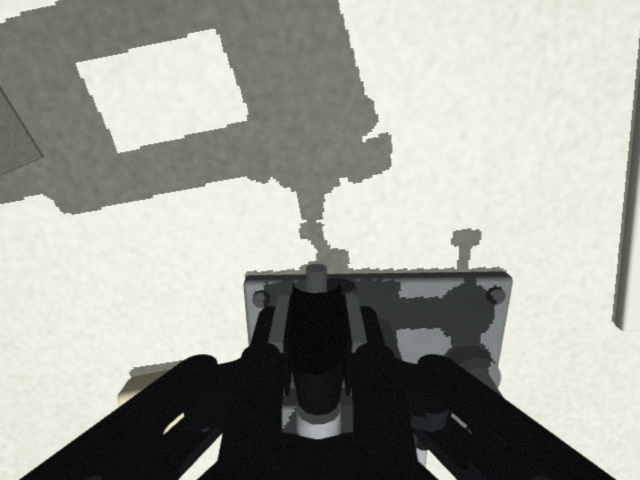

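Call:
apply_moves([
  [15,5,-1,0.5,0],
  [15,5,-1,0,0],
  [15,3.5,-0.5,0,0],
  [15,0,0,0,0],
  [15,0,0,0,0],
  [15,0,0,0,0],
])

```text
t: 25.05
ee_pos: [606.5, 169.9, 144.3]
tcp_rot: [[0.985, -0.172, 0.007], [-0.172, -0.985, 0.004], [0.006, -0.005, -1.0]]
force: [-0.4, 6.8, 10.0]
opening: 20.0
```

```bash
python3 - <<'E'
from h import *
c=cap('wrist','wrist22.png');cap('scene','s22.png');cap('top','t22.png');s=arm.state();l=L(s['ee_pos']);print(s['t'],s['ee_pos'],l,s['opening'],s['force'],np.degrees(np.arctan2(l[0],l[2]+15.2-43)))
a=cv2.imread('pics/s22.png')[165:355,250:440]; cv2.imwrite('pics/s22z.png',cv2.convertScaleAbs(cv2.resize(a,None,fx=3.1,fy=3.1,interpolation=cv2.INTER_CUBIC),alpha=1.8,beta=30))
a=cv2.imread('pics/t22.png')[90:290,210:400]; cv2.imwrite('pics/t22z.png',cv2.convertScaleAbs(cv2.resize(a,None,fx=3,fy=3,interpolation=cv2.INTER_CUBIC),alpha=1.5,beta=20))
E
```

```text
25.2 [606.41844393 169.94090726 144.33737797] [  0.88230213 132.93908845 144.33737797] 20.066010993327936 [-1.11751136  6.35243933  9.96372268] 0.43377689796522617
```

View pics/s22z.png

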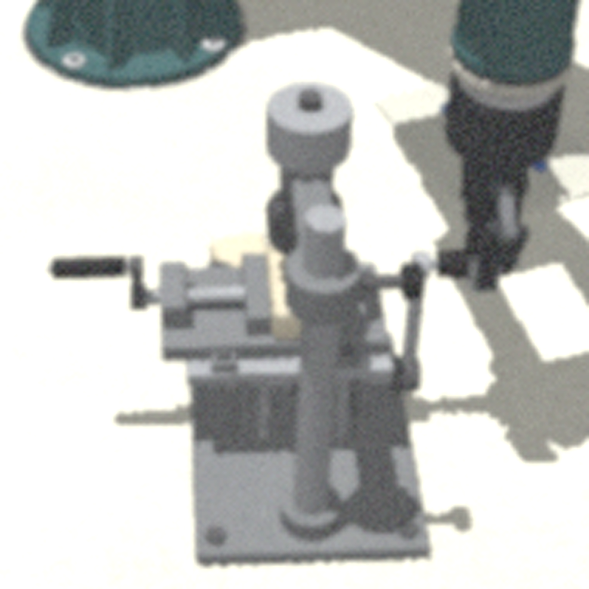

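View pics/t22z.png

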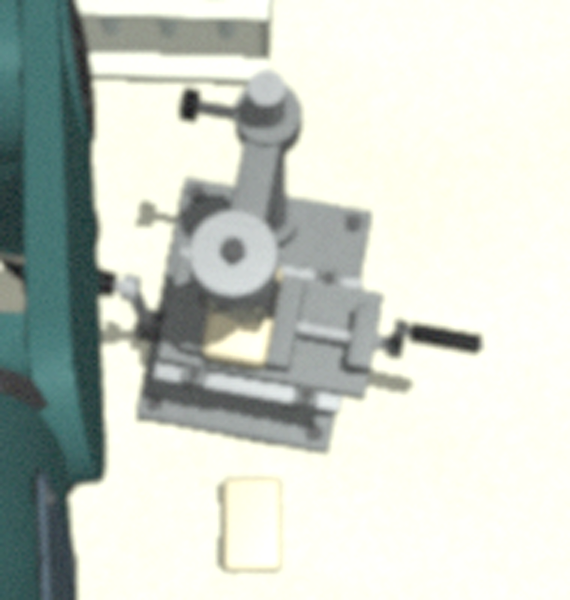

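View pics/wrist22.png

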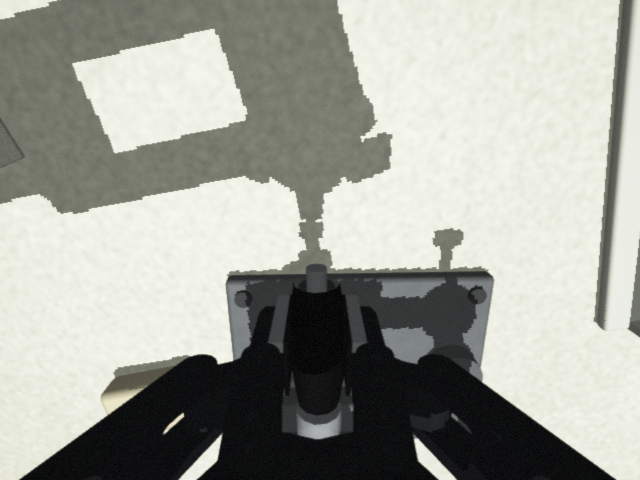

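```bash
python3 - <<'E'
from h import *
C={n:arm.capture(n) for n in ('top','scene')}
for n in C:
  print(n,'hub',np.round(proj(C[n],T((0,85,43))),1),[ (d,np.round(proj(C[n],T((115*np.sin(np.radians(d)),85,43+115*np.cos(np.radians(d))))),1).tolist()) for d in (-6,-3,0,3,6)])
  print(' grip end',[ (d,np.round(proj(C[n],T((115*np.sin(np.radians(d)),98,43+115*np.cos(np.radians(d))))),1).tolist()) for d in (-6,0,6)])
  print(' gauge top +0/+6',np.round(proj(C[n],T((0,0,307))),1),np.round(proj(C[n],T((0,0,313))),1))
  f='s22.png' if n=='scene' else 't22.png'
  im=cv2.imread('pics/'+f)
  for d,col in ((-5,(0,0,255)),(0,(0,255,0)),(5,(255,0,0))):
    u,v=proj(C[n],T((115*np.sin(np.radians(d)),85,43+115*np.cos(np.radians(d)))));S=8
    if d==-5: big=cv2.resize(im[int(v)-35:int(v)+45,int(u)-40:int(u)+50],None,fx=6,fy=6,interpolation=cv2.INTER_CUBIC);o=(int(u)-40,int(v)-35)
    cv2.circle(big,(int((u-o[0]+.5)*6),int((v-o[1]+.5)*6)),3,col,-1)
  u,v=proj(C[n],T((0,85,43)));cv2.circle(big,(int((u-o[0]+.5)*6),int((v-o[1]+.5)*6)),3,(0,255,255),-1)
  cv2.imwrite(f'pics/lev_{n}.png',cv2.convertScaleAbs(big,alpha=1.6))
a=cv2.imread('pics/lev_top.png');b=cv2.imread('pics/lev_scene.png');cv2.imwrite('pics/lev.png',cv2.resize(cv2.hconcat([a,b]),None,fx=.74,fy=.74))
# gauge lift estimate via template match
for n,f0,f1,box in (('scene','scene0.png','s22.png',(190,225,332,368)),):
  A=cv2.imread('pics/'+f0,0)[box[0]:box[1],box[2]:box[3]]; B=cv2.imread('pics/'+f1,0)[box[0]-12:box[1]+12,box[2]-12:box[3]+12]
  r=cv2.matchTemplate(cv2.resize(B,None,fx=4,fy=4),cv2.resize(A,None,fx=4,fy=4),cv2.TM_CCOEFF_NORMED); print('gauge shift px',(np.array(cv2.minMaxLoc(r)[3])/4-12),r.max())
E
```

```text
top hub [259.8 198.2] [(-6, [253.3, 191.2]), (-3, [253.8, 188.6]), (0, [254.4, 186.1]), (3, [255.0, 183.6]), (6, [255.6, 181.2])]
 grip end [(-6, [247.7, 190.1]), (0, [248.8, 185.0]), (6, [250.0, 180.1])]
 gauge top +0/+6 [288.2 174.3] [288.1 173.4]
scene hub [379.9 285.1] [(-6, [383.1, 246.6]), (-3, [383.4, 248.2]), (0, [383.8, 249.9]), (3, [384.1, 251.8]), (6, [384.4, 253.7])]
 grip end [(-6, [388.8, 246.4]), (0, [389.5, 249.8]), (6, [390.2, 253.6])]
 gauge top +0/+6 [348.3 197.1] [348.4 194.8]
gauge shift px [ 0.   -2.25] 0.9957286
```

View pics/lev.png

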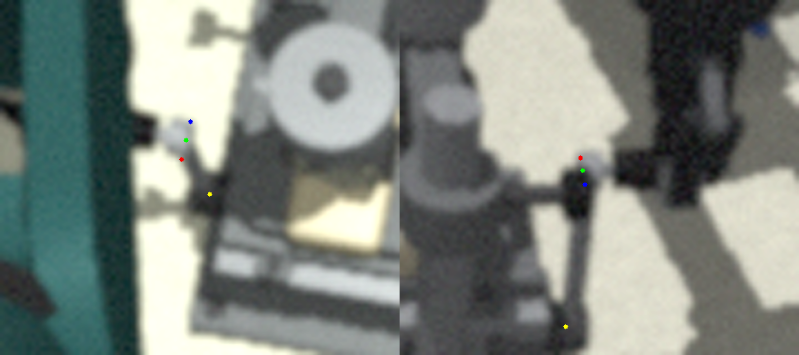

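```bash
python3 - <<'E'
from h import *
C={n:arm.capture(n) for n in ('top','scene')}
u,v=210+447/3,90+338.5/3; print(L(atz(C['top'],u,v,168)))
a,b=250+88/3.1,165+266/3.1; print(L(tri([ray(C['top'],u,v),ray(C['scene'],a,b)])[0]))
for n in C:
  m=arm.mark_of(n,'crank_grip'); print(n,[(round(x['p'],2),np.round(np.array(x['location'])*[640,480],1)) for x in m[:2]])
  m=arm.mark_of(n,'vise_jaw'); print(n,[(round(x['p'],2),L(atz(C[n],*(np.array(x['location'])*[640,480]),124))) for x in m[:2]])
s=arm.state();print(s['t'],L(s['ee_pos']),s['force'])
E
```

```text
[   7.40321563 -155.42763405  168.        ]
[   7.19798234 -153.92591672  168.52236326]
top [(0.6, array([359.6, 201.1]))]
top [(0.61, array([ -2.83107086, -21.29351227, 124.        ])), (0.3, array([ 34.21272978, 286.85094072, 124.        ]))]
scene [(0.72, array([275.2, 249.8]))]
scene [(0.95, array([  8.56027036, -27.40867893, 124.        ]))]
25.6 [  0.87970966 132.93573665 144.32085448] [-0.23481599  7.12710925  9.90428638]
```

```bash
python3 - <<'E'
from h import *
print(arm.hand_in()); s=arm.state(); print(s['t'],L(s['ee_pos']))
E
```

```text
the job is handed in; nothing more can be done
None
the job is handed in; nothing more can be done
```

I tightened the vise, raised the cam lever to straight up, and handed the job in at about 25.6 s with the gripper still holding the lever there. One thing to know is that the crank did not stay at its tightest setting.

**Vise:** I turned the crank clockwise to about 14.2 rad, with about 25 N resisting at the grip. Firm is about 13.35 rad. Each time I let go (three times, the last one eased back slowly), it sprang back to about 12.77 rad. That is more than "a bit". It is just past where both jaws meet the bar (12.57 rad), so the bar stays clamped but with less squeeze than at the peak. I couldn't get it to hold higher.

**Lever:** At hand-in the hand's position put the lever within about 0.5° of straight up. The camera overlay agreed to about 2°.

**Table and gauge:** The gauge had moved up 2.25 px in the scene picture, against about 2.3 px expected for a 6 mm lift. The crank grip's height also matched a full 12 mm table lift.

**Forces and surroundings:** At hand-in the tool felt about 10 N vertically and 7 N sideways. The highest reading I saw during the job was 26 N. In the last pictures the gauge and bar were clear of the robot and the spare bar had not moved. I did not check the other bench items individually.

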